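Press a comb carrier down and slide it home under a leaf spring

TASK

Set your fingertips on the scored rear deck of the comb carrier, press it down hard on its sprung bed so that the comb clears the cross bar, and keep it pressed while you slide it under the bar and the leaf spring until its nose is fully home against the end stop. Then move clear. Only push and press: the carrier must not be lifted or tipped up. Do not touch the leaf spring, and leave the other things on the desk where they are.

Things in the scene. Friction and masses are not known exactly. Their poses are not given: they have to be found in the camera images.
- fixture: Fixed aluminium holding fixture, base 350 x 104 mm, 62 mm high. Origin: under the base's centre, on the desk; x = travel direction (to the end stop), z up. Two grey rails (12 mm thick, tops at z 33 mm) form a channel 53 mm wide along x at y 0, open at the rear (-x). A sprung steel bed lies in it over x -164 to +164 mm, top at z 28 mm when free.
- bar_underside (a point): Middle of the lower rear edge of the fixed cross bar that bridges the channel: fixture x 75, y 0, z 44 mm. The bar is 20 mm long in x and 14 mm high, on two posts; the comb must go below it.
- stop_face (a point): Middle of the end stop's face, at the far end of the channel: fixture x 165, y 0, z 25 mm (its top at z 42 mm).
- carrier: Loose 0.25 kg aluminium plate, 214 x 50 x 8 mm, on the bed, with a black comb (26 x 152 x 14 mm) fixed on it. Origin: centre of underside; x = travel direction. A push block, x -57 to -47 mm, full width, top at z 22 mm like the comb's, stands between bare deck and comb. Comb top: 6 mm too high for the bar until pressed. Starts 5 to 25 mm short of the bar; home: origin at fixture x 58, y 0, z 22 mm.
- carrier_deck (a point): Centre of the bare scored rear deck's top face (carrier x -82, z 8 mm; deck 50 x 50 mm), 25 mm behind the rear face of the push block, which fingertips on the deck can push against. At fixture z 36 mm when free.
- carrier_nose (a point): Middle of the carrier plate's front end face (carrier x 107, z 4 mm); touches the end stop when home.
- bed (a joint): How far the sprung bed is pressed down, m: 0 free, 0.012 at its bottom stop; it sinks level wherever it is pressed. Moves from about 5 N, then 0.5 N per mm (about 9.5 N at 9 mm). The comb clears the bar above 0.006; 0.008 to 0.011 is good for sliding. At home, released, it stays at 0.006: the bed holds the comb up against the bar.
- leaf_spring: Thin steel leaf, 50 x 20 mm, sprung about its root at the far side of the cross bar (its origin, fixture x 96, z 54 mm), sloping down along the travel direction. The comb lifts it in passing; it then presses on the comb with about 3 to 5 N. Not to be touched by the robot.
- leaf_tip (a point): Underside of the leaf's free end: fixture x 144, z about 40 mm when free, 44 mm when resting on the comb at home.
- spare_comb: Bystander: loose black comb, 26 x 152 x 14 mm, lying flat; origin under its centre.
- reed_plate: Bystander: loose zinc reed plate, 19 x 190 x 6 mm, lying flat; origin under its centre.
- eraser: Bystander: loose eraser, 23 x 56 x 13 mm; origin under its centre.
- tin: Bystander: loose shallow round tin, 89 mm across, 17 mm high; origin under its centre.

How it is judged:
By the outcome, as a careful person would: the job done as asked, in the order asked, and still so for the second after the job is handed in, with the robot touching nothing.
It also fails if it takes over 40 s, if anything falls off the work surface, if the arm or the gripper's body presses on something with over 40 N, if the wrist force passes 120 N, or if a joint passes its speed limit or range.

ROBOT

A 6-joint arm with a two-finger parallel gripper is mounted at the origin on a cart in front of the work surface, level with it; the furniture and walls round the work are solid. World frame = base frame: x ahead of the robot, y to its left, z up, the work surface at z = 0. Lengths are in m, angles in rad, forces in N, time in s.
With the tool pointing down it reaches from about 0.275 to 0.85 m from the base axis. Payload 5.2 kg.
Tool frame: the origin (TCP) lies at the centre of the arm's flange, where the gripper is bolted on; the fingertips stand 173 mm ahead of it and the grasp point (between the pads) lies 155 mm ahead of it; z points along the fingers, y is the line along which they close (so a half turn about z gives the same grasp; the last joint's range is limited). The gripper opens to 85 mm and grips with 20 to 120 N. Pads are 22 mm wide; open, the fingers measure 114 mm over their backs; the gripper's body (76 mm by 85 mm) begins 54 mm behind the grasp point. The pads swing forward as they close: fully open they stand 13 mm farther back than shut.
Start: joints at [-1.32, 0.259, 1.535, -0, 1.348, -0.203], TCP at [0.241, -0.494, 0.405] pointing down, gripper open.
Joint ranges: [-3.14, 3.14], [-0.91, 2.08], [0.19, 2.58], [-1.22, 4.36], [0.22, 2.71], [-3.12, 3.12]. Speed limits (rad/s): [2.57, 2.57, 3.14, 3.14, 3.14, 3.14].

INTERFACE

Orientations are given as a unit quaternion [x, y, z, w].
In Python, from rig import robot gives the robot as it stands. The module is installed in compiled form; this text tells all that it offers.
- The arm moves only by the shell command python3 -m crank 'ROWS'. ROWS is a JSON object of lists of equal length, an entry for each row: "angular": the turn, a rotation vector about the tool's x, y, z in degrees, a list of three; "xyz": the shift along the tool's x, y, z in mm, a list of three; "gripper": the closure, from 0 (fully open) to 1 (shut). In form: {"angular": [[ax, ay, az], ...], "xyz": [[tx, ty, tz], ...], "gripper": [gripper, ...]}. A call has 1 to 5 rows; each row is the pose to reach, as a shift and turn from the pose commanded when the call began, along the tool's axes at that moment; what a row does not reach only later rows make up. A row lasts 1/8 s, in which the tool goes at most 62.5 mm and 10.7 degrees, less where a joint would pass 70% of its speed; a pose out of reach is approached as far as the arm can. A call with a gripper value outside its range is refused whole. The fingers move at their own pace and stop on an object; the grip force is fixed at half the most. Time passes only in rows, so rows that repeat a pose let the fingers close. It gives the time, the measured TCP pose, the force, the opening and the grip force at its end, in the units of the state.
- robot.read_state(): the state, without advancing time (a new reading comes with each control period).
- robot.capture(name): name is "scene" or "top" or "wrist"; returns (picture, depth): 480x640x3 uint8, red, green, blue; 480x640 float32, m along the optical axis (not along the pixel's ray), 0 where there is no reading.
- robot.camera_model(name): a dict with "fovy" (degrees; the focal length in pixels is half the picture's height over the tangent of half this angle, whatever the lens; pixels are square), "cx", "cy" (the principal point, pixels), "extrinsics" (4x4, takes a point from camera to world coordinates); the wrist camera has in their place "T_tool_cam" (4x4, takes a point from camera to tool coordinates, whose origin is the TCP and whose axes are the flange's). Camera axes: x right, y up, looking along -z (the intrinsics and any distortion apply to the point x, -y, -z); pixel columns grow to the right and rows downward; lengths in m; the calibration is good to about 2 mm. A picture is of the moment at which its call begins: read the wrist's pose just before it. camera_model takes no time and is no camera call.
- robot.sign_off(): hands the job in; it is judged then, once.
The state is a dict: "time_s": time; "qpos": joint angles; "joint_velocities": joint speeds; "joint_torque": joint torques, N m; "ee_pos": TCP position; "orientation": TCP orientation; "force": force on the tool from outside, world axes, zero at the start; "moment": the same for the moment, N m; "gripper_width": finger opening in m; "grip_force": force on a finger pad.
Only numpy, scipy, OpenCV 4.12 (cv2) and the standard library are available. Lean on these libraries where they do the work, as an engineer would, in place of code of your own. Each camera call takes 0.05 s, during which the arm holds its last target. There are 200 camera calls.

## Working session

There is one attempt and no reset: what is moved stays moved. The work goes in short steps, Python scripts to look and compute and a shell command to move; the robot and the scene stay as the last step left them, time stands still between calls to the robot, and variables do not carry over. Pictures are saved under pics/ and viewed, at most 10 in all, crops included, and the job is handed in when it is done.

```bash
mkdir -p pics; cat > h.py <<'E'
import numpy as np,cv2
from rig import robot
from scipy.spatial.transform import Rotation as R
def ext(n):
    m=robot.camera_model(n)
    if 'extrinsics' in m: return m,np.array(m['extrinsics'])
    s=robot.read_state();T=np.eye(4);T[:3,:3]=R.from_quat(s['orientation']).as_matrix();T[:3,3]=s['ee_pos']
    return m,T@np.array(m['T_tool_cam'])
def snap(n,f):
    m,T=ext(n);p,d=robot.capture(n);cv2.imwrite(f'pics/{f}.png',p[:,:,::-1]);np.savez(f'{f}.npz',p=p,d=d,T=T,fovy=m['fovy'],cx=m['cx'],cy=m['cy']);return m
def w(f,u,v,z=None):
    a=np.load(f'{f}.npz');fl=240/np.tan(np.radians(a['fovy'])/2)
    r=np.array([(u-a['cx'])/fl,-(v-a['cy'])/fl,-1]);T=a['T']
    if z is None:
        q=a['d'][int(v)-1:int(v)+2,int(u)-1:int(u)+2];return T[:3,:3]@(r*np.median(q))+T[:3,3]
    rw=T[:3,:3]@r;return T[:3,3]+rw*(z-T[2,3])/rw[2]
E
python3 - <<'E'
from h import *
for n in('scene','top'):print(snap(n,n))
print(robot.camera_model('wrist'));print(robot.read_state())
E
```

```text
{'fovy': 50.230889559619364, 'cx': 321.72539460025206, 'cy': 244.35006469026507, 'extrinsics': array([[-0.71222079,  0.44881614, -0.53972736,  0.00191504],
       [-0.70171311, -0.47542734,  0.53062939,  0.51276446],
       [-0.01844611,  0.75665905,  0.65354941,  0.72086445],
       [ 0.        ,  0.        ,  0.        ,  1.        ]])}
{'fovy': 57.03468849757567, 'cx': 320.2872272325343, 'cy': 243.10047702639432, 'extrinsics': array([[-1.56292564e-02,  9.77513729e-01, -2.10291790e-01,
         3.78730272e-01],
       [-9.99877683e-01, -1.51561249e-02,  3.86141813e-03,
        -2.34790861e-02],
       [ 5.87380603e-04,  2.10326419e-01,  9.77631041e-01,
         9.13840876e-01],
       [ 0.00000000e+00,  0.00000000e+00,  0.00000000e+00,
         1.00000000e+00]])}
{'fovy': 62.48819377552914, 'cx': 319.2987419537595, 'cy': 244.3820064088914, 'T_tool_cam': array([[ 4.45610872e-04,  9.56014991e-01,  2.93317469e-01,
         7.51251657e-02],
       [ 9.99999768e-01, -5.77081119e-04,  3.61681261e-04,
         3.82798014e-04],
       [ 5.15040681e-04,  2.93317240e-01, -9.56015027e-01,
         3.05567353e-02],
       [ 0.00000000e+00,  0.00000000e+00,  0.00000000e+00,
         1.00000000e+00]])}
{'time_s': 0.1, 'qpos': array([-1.31981801e+00,  2.59266026e-01,  1.53596950e+00,  2.61906707e-05,
        1.34799907e+00, -2.02777924e-01]), 'joint_velocities': array([ 2.17686206e-04, -3.03286506e-04, -2.87117218e-03,  1.15621909e-03,
        1.00063801e-03, -7.45760984e-05]), 'joint_torque': array([ 3.16703728e-03, -4.46967638e+01, -2.91249615e+01, -2.07736125e-04,
        6.33820135e-03, -8.81756534e-06]), 'ee_pos': array([ 0.24107743, -0.49413719,  0.40396146]), 'orientation': array([ 9.74373692e-01,  2.24933844e-01, -7.01817029e-06, -8.21044231e-04]), 'force': array([-0.36482348, -0.30538236, -0.30480171]), 'moment': array([ 0.03245584,  0.04882888, -0.06683467]), 'grip_force': 0.0, 'gripper_width': 0.08516798179881295}
```

View pics/top.png

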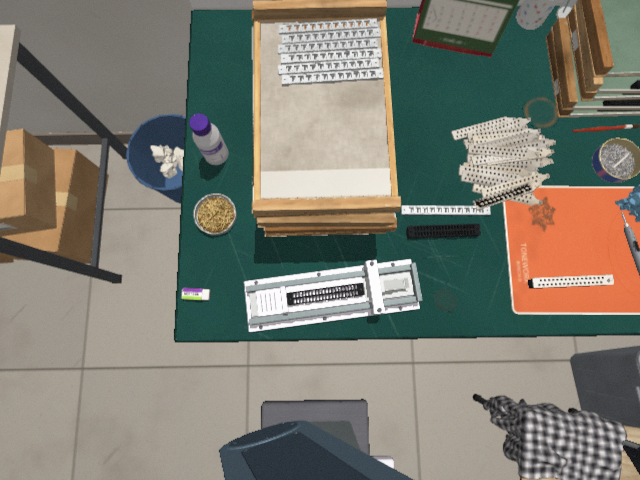

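View pics/scene.png

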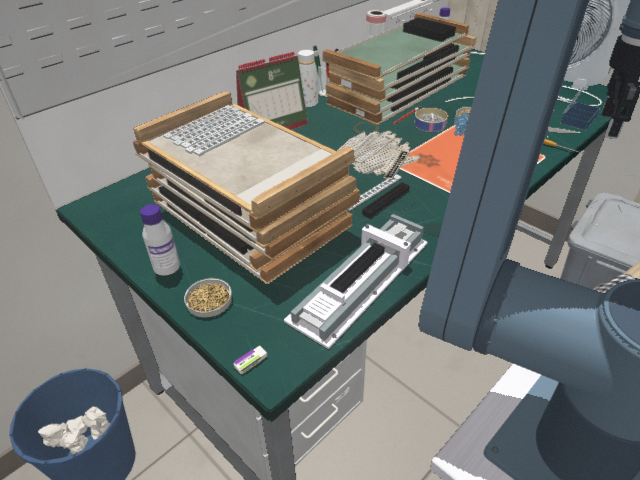

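```bash
python3 - <<'E'
import cv2
p=cv2.imread('pics/top.png')[190:340,235:435];cv2.imwrite('pics/c1.png',cv2.resize(p,(800,600),interpolation=cv2.INTER_CUBIC))
E
```

```text
(no output)
```

View pics/c1.png

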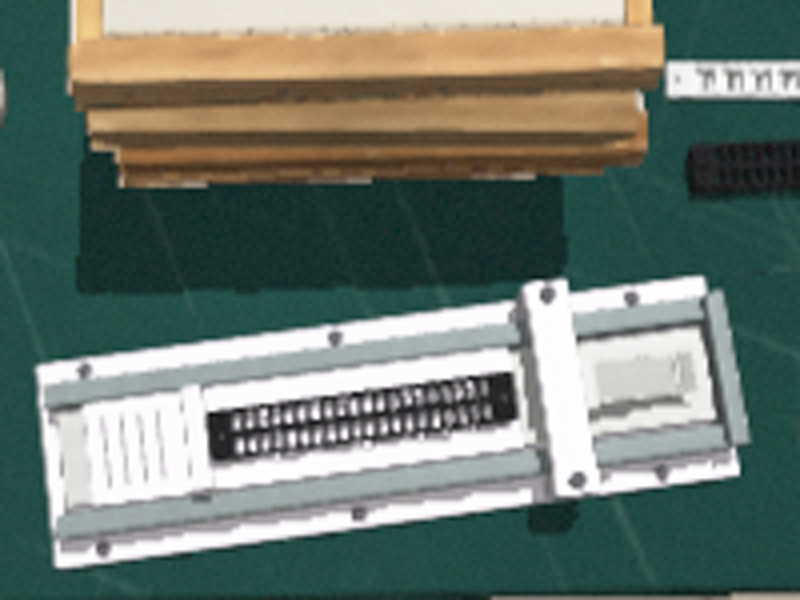

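```bash
python3 - <<'E'
from h import *
c=lambda x,y,z=None:w('top',235+x/4,190+y/4,z)
pts={'lt':(38,365,.012),'lb':(55,568,.012),'rb':(740,475,.012),'rt':(705,278,.012)}
P={k:c(*v) for k,v in pts.items()}
for k,v in P.items():print(k,v.round(4), c(*pts[k][:2]).round(4))
ax=(P['rt']-P['lt']+P['rb']-P['lb'])/2;print(np.linalg.norm(ax),np.degrees(np.arctan2(ax[1],ax[0])),sum(P.values())/4)
for n,q in dict(deck=(142,450,.036),deckL=(93,455,.036),blk=(190,445,.036),barL=(530,300,.058),barR=(555,490,.058),box=(380,60),box2=(300,50),box3=(380,165)).items():print(n,c(*q).round(4),c(*q[:2]).round(4))
E
```

```text
lt [0.4951 0.1296 0.012 ] [4.967e-01 1.316e-01 1.000e-04]
lb [0.393 0.119 0.012] [3.931e-01 1.208e-01 3.000e-04]
rb [ 0.4337 -0.2267  0.012 ] [ 0.4344 -0.2294  0.    ]
rt [ 0.535 -0.215  0.012] [ 5.371e-01 -2.174e-01  4.000e-04]
0.3474536732519783 -83.33557775722986 [ 0.46420554 -0.04828398  0.012     ]
deck [0.4491 0.0733 0.036 ] [0.449  0.0732 0.0371]
deckL [0.447  0.0974 0.036 ] [0.4469 0.0973 0.0369]
blk [0.4512 0.0496 0.036 ] [0.45   0.0484 0.0499]
barL [ 0.5175 -0.1188  0.058 ] [ 0.5174 -0.1187  0.0587]
barR [ 0.4252 -0.1272  0.058 ] [ 0.4257 -0.1285  0.0478]
box [ 0.5982 -0.0437  0.1983] [ 0.5982 -0.0437  0.1983]
box2 [ 0.603  -0.01    0.1986] [ 0.603  -0.01    0.1986]
box3 [ 0.5803 -0.0459  0.0841] [ 0.5803 -0.0459  0.0841]
```

```bash
cat >> h.py <<'E'
C=np.array([.464,-.048]);yaw=np.radians(-83.34)
def go(fx,tipz,fy=0.):
    "shift/turn in tool axes from measured pose to tip at fixture fx,fy (mm), tip height tipz(mm)"
    s=robot.read_state();M=R.from_quat(s['orientation'])
    d=np.array([np.cos(yaw),np.sin(yaw)]);n=np.array([-d[1],d[0]])
    p=np.r_[C+fx/1e3*d+fy/1e3*n,tipz/1e3+.173]
    X=np.r_[-d,0];Z=np.array([0,0,-1.]);G=R.from_matrix(np.c_[X,np.cross(Z,X),Z])
    print('xyz',(M.inv().apply(p-s['ee_pos'])*1e3).round(1),'ang',np.degrees((M.inv()*G).as_rotvec()).round(2),'F',np.round(s['force'],1),s['time_s'])
E
python3 -c "
from h import *
go(-112,127)"
```

```text
xyz [ 433.  -408.8  104.8] ang [-7.000e-02 -7.000e-02 -7.066e+01] F [-0.4 -0.3 -0.3] 0.1
```

```bash
python3 -m crank '{"angular":[[0,0,-10],[0,0,-20],[0,0,-30],[0,0,-40],[0,0,-50]],"xyz":[[43,-41,10],[86,-82,20],[130,-123,30],[173,-164,40],[216,-205,50]],"gripper":[1,1,1,1,1]}'; python3 -c "
from h import *
go(-112,127)"
```

```text
time_s: 0.72
ee_pos: [0.3456, -0.2135, 0.3543]
orientation: [0.786, 0.618, 0.0, -0.0]
force: [0.1, -0.1, -0.7]
gripper_width: 0.0003
grip_force: 0.0
xyz [293.8  36.8  54.3] ang [ 1.000e-02 -1.000e-02 -2.037e+01] F [ 0.1 -0.1 -0.7] 0.725
```

```bash
python3 -m crank '{"angular":[[0,0,-5],[0,0,-10],[0,0,-15],[0,0,-20.4],[0,0,-20.4]],"xyz":[[59,7,11],[118,14,22],[176,22,33],[235,29,43],[294,37,54]],"gripper":[1,1,1,1,1]}'; python3 -m crank '{"angular":[[0,0,0],[0,0,0]],"xyz":[[0,0,0],[0,0,0]],"gripper":[1,1]}'; python3 -c "
from h import *
go(-112,127);snap('wrist','w1');snap('scene','s1')
cv2.imwrite('pics/s1c.png',cv2.resize(cv2.imread('pics/s1.png')[200:380,250:450],(660,594),interpolation=cv2.INTER_CUBIC))"
```

```text
time_s: 1.35
ee_pos: [0.4527, 0.0629, 0.3004]
orientation: [0.666, 0.746, 0.0, 0.0]
force: [1.2, -0.5, -0.0]
gripper_width: -0.0
grip_force: 0.0
time_s: 1.6
ee_pos: [0.4521, 0.0611, 0.3004]
orientation: [0.666, 0.746, -0.001, -0.0]
force: [0.3, 0.2, 0.5]
gripper_width: -0.0001
grip_force: 0.0
xyz [ 2.3 -0.9  0.4] ang [-0.07  0.01 -0.17] F [0.3 0.2 0.5] 1.6
```

View pics/w1.png

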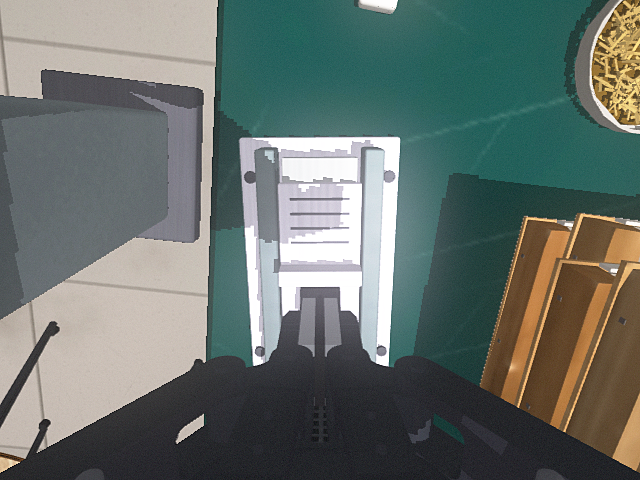

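```bash
python3 - <<'E'
from h import *
d=np.array([np.cos(yaw),np.sin(yaw)]);n=np.array([-d[1],d[0]])
for q in ((320,182,.036),(320,264,.036),(320,264,.05),(320,272,.05),(320,286,.05),(278,200,.036),(362,200,.036),(278,255,.036),(361,255,.036),(240,138,.012),(400,137,.012)):
    P=w('w1',*q);e=P[:2]-C;print(q,P.round(4),(e@d*1e3).round(1),(e@n*1e3).round(1),w('w1',*q[:2]).round(4))
for v in range(250,300,5): print(v,w('w1',320,v).round(4))
E
```

```text
(320, 182, 0.036) [0.4479 0.1023 0.036 ] -151.1 1.5 [0.448  0.1014 0.0298]
(320, 264, 0.036) [0.4538 0.0513 0.036 ] -99.8 1.4 [0.4538 0.0516 0.037 ]
(320, 264, 0.05) [0.4532 0.0563 0.05  ] -104.8 1.4 [0.4538 0.0516 0.037 ]
(320, 272, 0.05) [0.4538 0.0513 0.05  ] -99.8 1.4 [0.4538 0.0513 0.0502]
(320, 286, 0.05) [0.4548 0.0423 0.05  ] -90.8 1.4 [0.4548 0.0425 0.0505]
(278, 200, 0.036) [0.4242 0.0887 0.036 ] -140.4 -23.6 [0.4242 0.0887 0.0357]
(362, 200, 0.036) [0.4741 0.0945 0.036 ] -140.3 26.5 [0.4747 0.0936 0.0311]
(278, 255, 0.036) [0.4271 0.0542 0.036 ] -105.8 -24.8 [0.4268 0.0526 0.0315]
(361, 255, 0.036) [0.4785 0.0601 0.036 ] -105.7 26.9 [0.4798 0.0573 0.0274]
(240, 138, 0.012) [0.3951 0.1206 0.012 ] -175.5 -48.9 [0.3933 0.1201 0.0026]
(400, 137, 0.012) [0.4951 0.1327 0.012 ] -175.8 51.8 [4.974e-01 1.325e-01 4.000e-04]
250 [0.4527 0.0605 0.0362]
255 [0.4531 0.0574 0.0368]
260 [0.4535 0.054  0.0363]
265 [0.4537 0.0518 0.0393]
270 [0.4538 0.0516 0.0476]
275 [0.454  0.0496 0.0505]
280 [0.4544 0.0461 0.0499]
285 [0.4547 0.0431 0.0503]
290 [0.4551 0.0396 0.0497]
295 [0.4558 0.0342 0.0448]
```

View pics/s1c.png

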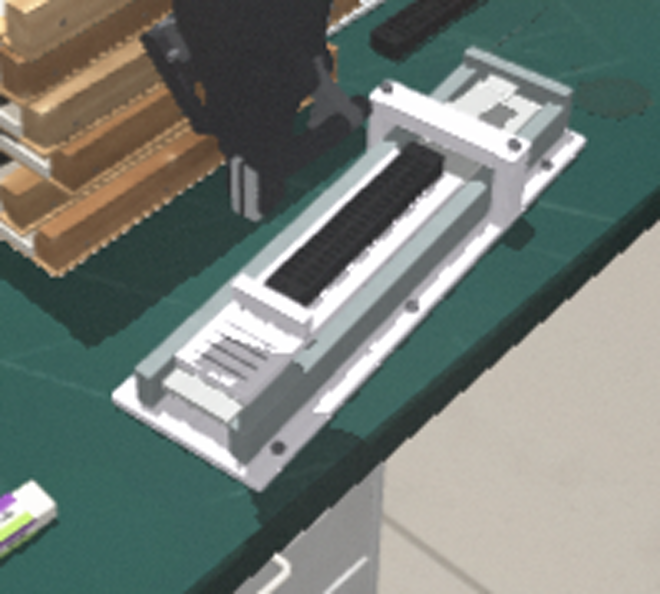

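```bash
python3 -m crank '{"angular":[[0,0,0],[0,0,0],[0,0,0],[0,0,0],[0,0,0]],"xyz":[[3,0,40],[3,0,75],[3,0,85],[3,0,85],[3,0,86]],"gripper":[1,1,1,1,1]}'; python3 -m crank '{"angular":[[0,0,0],[0,0,0],[0,0,0],[0,0,0]],"xyz":[[0,0,2],[0,0,4],[0,0,6],[0,0,6]],"gripper":[1,1,1,1]}';python3 -c "
from h import *
go(-117,27)"
```

```text
time_s: 2.33
ee_pos: [0.4528, 0.0634, 0.216]
orientation: [0.667, 0.745, 0.001, 0.001]
force: [0.3, -0.4, -0.1]
gripper_width: 0.0
grip_force: 0.0
time_s: 2.82
ee_pos: [0.4522, 0.064, 0.209]
orientation: [0.666, 0.746, 0.0, 0.0]
force: [-0.4, -0.1, 4.9]
gripper_width: -0.0002
grip_force: 2.4
xyz [ 4.4 -1.3  9. ] ang [ 0.03  0.   -0.25] F [-0.4 -0.1  4.9] 2.825
```

```bash
python3 -m crank '{"angular":[[0,0,0],[0,0,0],[0,0,0],[0,0,0],[0,0,0]],"xyz":[[0,0,3],[0,0,6],[0,0,9],[0,0,9],[0,0,9]],"gripper":[1,1,1,1,1]}';python3 -c "
from h import *
go(-117,27);snap('wrist','w2')"
```

```text
time_s: 3.45
ee_pos: [0.4522, 0.064, 0.2004]
orientation: [0.666, 0.746, 0.0, 0.0]
force: [-2.6, 0.2, 8.6]
gripper_width: -0.0001
grip_force: 4.6
xyz [ 4.4 -1.3  0.4] ang [ 0.03  0.   -0.25] F [-2.6  0.2  8.6] 3.45
```

View pics/w2.png

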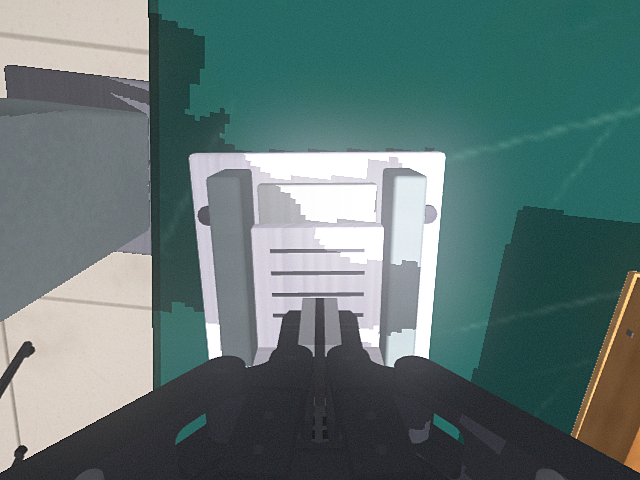

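```bash
python3 -m crank '{"angular":[[0,0,0],[0,0,0],[0,0,0],[0,0,0],[0,0,0]],"xyz":[[-5,0,0],[-10,0,0],[-16,0,0],[-22,0,0],[-28,0,0]],"gripper":[1,1,1,1,1]}';python3 -c "
from h import *
go(-10,27)"
```

```text
time_s: 4.12
ee_pos: [0.4556, 0.0367, 0.2005]
orientation: [0.667, 0.745, 0.001, 0.0]
force: [-0.6, 6.8, 9.0]
gripper_width: 0.0001
grip_force: 4.5
xyz [-75.1  -1.1   0.4] ang [ 0.1  -0.07 -0.28] F [-0.6  6.8  9. ] 4.125
```

```bash
python3 -m crank '{"angular":[[0,0,0],[0,0,0],[0,0,0],[0,0,0],[0,0,0]],"xyz":[[-7,0,0],[-14,0,0],[-21,0,0],[-28,0,0],[-35,0,0]],"gripper":[1,1,1,1,1]}';python3 -c "
from h import *
go(-10,27);snap('scene','s2')
cv2.imwrite('pics/s2c.png',cv2.resize(cv2.imread('pics/s2.png')[200:380,250:450],(660,594),interpolation=cv2.INTER_CUBIC))"
```

```text
time_s: 4.75
ee_pos: [0.4594, 0.0018, 0.2004]
orientation: [0.667, 0.745, 0.001, -0.0]
force: [-1.0, 6.1, 9.7]
gripper_width: 0.0002
grip_force: 4.6
xyz [-40.   -1.    0.4] ang [ 0.08 -0.07 -0.29] F [-1.   6.1  9.7] 4.75
```

View pics/s2c.png

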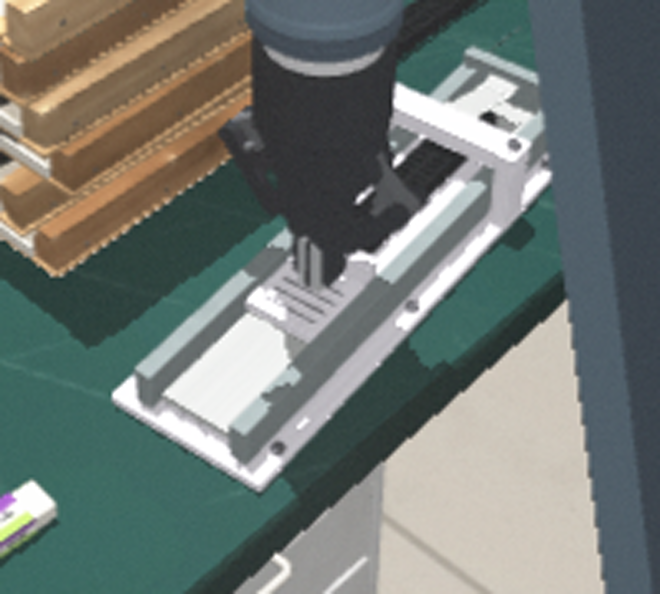

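```bash
python3 -m crank '{"angular":[[0,0,0],[0,0,0],[0,0,0],[0,0,0],[0,0,0]],"xyz":[[-7,0,0],[-14,0,0],[-20,0,0],[-26,0,0],[-30,0,0]],"gripper":[1,1,1,1,1]}';python3 -m crank '{"angular":[[0,0,0],[0,0,0],[0,0,0],[0,0,0],[0,0,0]],"xyz":[[-1,0,0],[-2,0,0],[-3,0,0],[-4,0,0],[-5,0,0]],"gripper":[1,1,1,1,1]}';python3 -c "
from h import *
go(-10,27)"
```

```text
time_s: 5.42
ee_pos: [0.4624, -0.0278, 0.2002]
orientation: [0.667, 0.745, 0.001, -0.001]
force: [-1.1, 6.3, 8.2]
gripper_width: -0.0001
grip_force: 6.4
time_s: 6.05
ee_pos: [0.4629, -0.0325, 0.2001]
orientation: [0.667, 0.745, 0.001, -0.001]
force: [-0.4, 7.1, 7.5]
gripper_width: 0.0001
grip_force: 6.4
xyz [-5.5 -0.7  0.1] ang [ 0.02 -0.1  -0.28] F [-0.4  7.1  7.5] 6.05
```

```bash
python3 -m crank '{"angular":[[0,0,0],[0,0,0],[0,0,0],[0,0,0],[0,0,0]],"xyz":[[-1,0,0],[-2,0,0],[-3,0,0],[-4,0,0],[-4,0,0]],"gripper":[1,1,1,1,1]}';python3 -m crank '{"angular":[[0,0,0],[0,0,0],[0,0,0]],"xyz":[[-1,0,0],[-2,0,0],[-2,0,0]],"gripper":[1,1,1]}';python3 -c "
from h import *
go(-10,27)"
```

```text
time_s: 6.68
ee_pos: [0.4634, -0.0366, 0.2001]
orientation: [0.667, 0.745, 0.001, -0.001]
force: [-0.7, 6.3, 7.1]
gripper_width: 0.0003
grip_force: 6.2
time_s: 7.05
ee_pos: [0.4635, -0.0376, 0.2001]
orientation: [0.667, 0.745, 0.001, -0.001]
force: [-0.1, 12.1, 9.0]
gripper_width: -0.0002
grip_force: 8.0
xyz [-0.4 -0.7  0.1] ang [ 0.01 -0.21 -0.32] F [-0.1 12.1  9. ] 7.05
```

```bash
python3 -m crank '{"angular":[[0,0,0],[0,0,0],[0,0,0]],"xyz":[[-1,0,0],[-2,0,0],[-2,0,0]],"gripper":[1,1,1]}';python3 -c "
from h import *
go(-10,27);snap('top','t3');snap('wrist','w3')
a=cv2.imread('pics/t3.png')[240:340,300:433];b=cv2.imread('pics/w3.png')
cv2.imwrite('pics/m3.png',cv2.resize(a,(798,600),interpolation=cv2.INTER_CUBIC))"
```

```text
time_s: 7.42
ee_pos: [0.4635, -0.0382, 0.2001]
orientation: [0.667, 0.745, 0.002, -0.002]
force: [1.3, 20.5, 11.5]
gripper_width: -0.0001
grip_force: 12.0
xyz [ 0.2 -0.6  0.1] ang [ 0.   -0.38 -0.36] F [ 1.3 20.5 11.5] 7.425
```

View pics/m3.png

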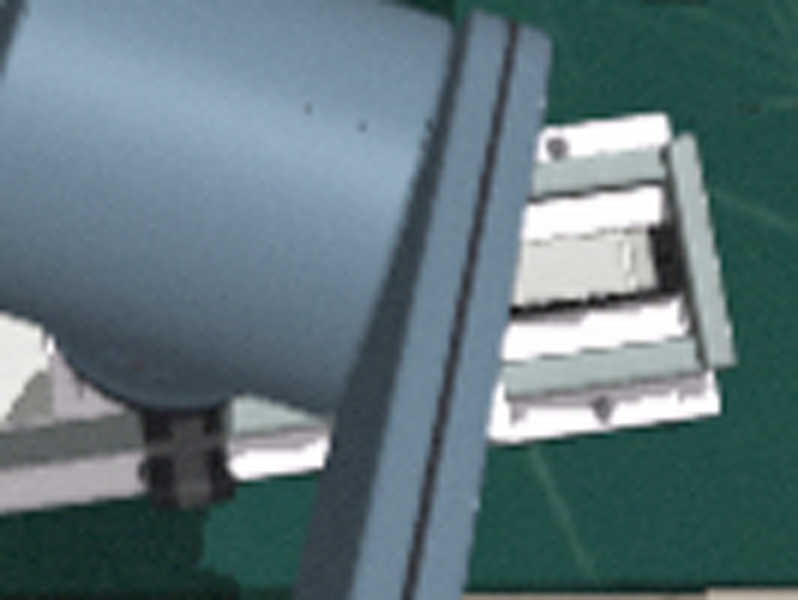

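```bash
python3 -m crank '{"angular":[[0,0,0],[0,0,0],[0,0,0]],"xyz":[[1,0,0],[1.7,0,0],[1.7,0,0]],"gripper":[1,1,1]}'; python3 -m crank '{"angular":[[0,0,0],[0,0,0],[0,0,0],[0,0,0],[0,0,0]],"xyz":[[0,0,-1],[0,0,-2],[0,0,-3],[0,0,-4],[0,0,-5]],"gripper":[1,1,1,1,1]}'; python3 -c "
from h import *
go(-10,27)"
```

```text
time_s: 7.9
ee_pos: [0.4635, -0.0377, 0.2001]
orientation: [0.667, 0.745, 0.001, -0.001]
force: [0.4, 12.3, 9.1]
gripper_width: 0.0
grip_force: 9.1
time_s: 8.52
ee_pos: [0.4631, -0.0378, 0.2042]
orientation: [0.667, 0.745, 0.001, -0.002]
force: [1.8, 10.3, -4.6]
gripper_width: -0.0002
grip_force: 5.4
xyz [-0.2 -0.3  4.2] ang [-0.07 -0.25 -0.31] F [ 1.8 10.3 -4.6] 8.525
```

```bash
python3 -m crank '{"angular":[[0,0,0],[0,0,0],[0,0,0],[0,0,0]],"xyz":[[0.7,0,0],[1.4,0,0],[2.0,0,0],[2.0,0,0]],"gripper":[1,1,1,1]}'; python3 -c "
from h import *
go(-10,27)"
```

```text
time_s: 9.02
ee_pos: [0.463, -0.0372, 0.2043]
orientation: [0.667, 0.745, -0.0, -0.001]
force: [0.1, 5.9, -2.6]
gripper_width: -0.0005
grip_force: 2.8
xyz [-0.8 -0.3  4.3] ang [-0.08 -0.08 -0.27] F [ 0.1  5.9 -2.6] 9.025
```

```bash
python3 -m crank '{"angular":[[0,0,0],[0,0,0],[0,0,0],[0,0,0]],"xyz":[[1,0,0],[2,0,0],[3,0,0],[3,0,0]],"gripper":[1,1,1,1]}'; python3 -c "
from h import *
go(-10,27)"
```

```text
time_s: 9.52
ee_pos: [0.4633, -0.035, 0.2049]
orientation: [0.667, 0.745, 0.0, 0.0]
force: [0.7, 0.9, 0.5]
gripper_width: 0.0001
grip_force: 0.0
xyz [-3.  -0.8  4.9] ang [ 0.04  0.03 -0.26] F [0.7 0.9 0.5] 9.525
```

Free of contact; rise and move clear, then look.

```bash
python3 -m crank '{"angular":[[0,0,0],[0,0,0],[0,0,0],[0,0,0],[0,0,0]],"xyz":[[0,0,-10],[0,0,-40],[0,0,-80],[30,0,-120],[70,0,-150]],"gripper":[1,1,1,1,1]}'; python3 -m crank '{"angular":[[0,0,0],[0,0,0],[0,0,0],[0,0,0],[0,0,0]],"xyz":[[40,0,0],[80,0,0],[120,0,0],[150,0,0],[150,0,0]],"gripper":[1,1,1,1,1]}'; python3 -c "
from h import *
snap('scene','s4');snap('top','t4')
print(robot.read_state()['time_s'])
a=cv2.imread('pics/t4.png')[240:340,235:435];b=cv2.imread('pics/s4.png')[200:350,270:440]
cv2.imwrite('pics/m4.png',np.vstack([cv2.resize(a,(600,300),interpolation=cv2.INTER_CUBIC),cv2.resize(b,(600,300),interpolation=cv2.INTER_CUBIC)]))"
```

```text
time_s: 10.15
ee_pos: [0.4555, 0.0349, 0.3574]
orientation: [0.667, 0.745, 0.001, 0.001]
force: [0.4, -0.3, 0.9]
gripper_width: -0.0002
grip_force: 0.0
time_s: 10.78
ee_pos: [0.4381, 0.1854, 0.3554]
orientation: [0.665, 0.747, 0.0, 0.0]
force: [-0.3, -0.0, -0.3]
gripper_width: 0.0002
grip_force: 0.0
10.875
```

View pics/m4.png

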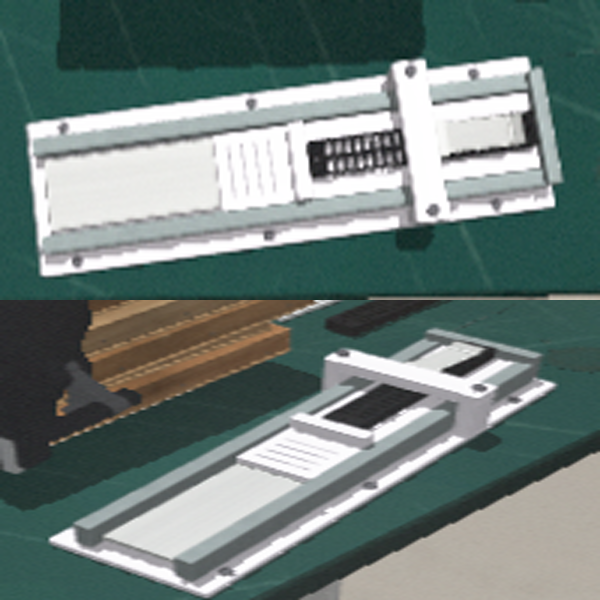

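```bash
python3 - <<'E'
from h import *
d=np.array([np.cos(yaw),np.sin(yaw)])
f=lambda P:((P[:2]-C)@d*1e3).round(1)
for n,q in dict(rear=(213,174,.030),blkrear=(288,163,.030),blkrear2=(290,163,.044),stoptop=(533,125,.042),baseL=(33,200,.012),baseR=(542,132,.012)).items():
    print(n,f(w('t4',235+q[0]/3,240+q[1]/3,q[2])))
a=cv2.imread('pics/t4.png')[255:310,385:430]
cv2.imwrite('pics/m5.png',cv2.resize(a,(480,586),interpolation=cv2.INTER_CUBIC))
E
```

```text
rear -51.7
blkrear -1.3
blkrear2 -0.5
stoptop 162.2
baseL -174.7
baseR 174.2
```

View pics/m5.png

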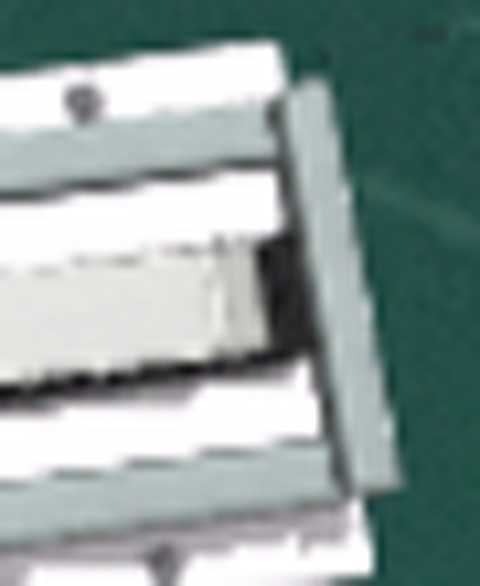

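```bash
python3 -c "
from rig import robot
print(robot.sign_off())"
```

```text
the job is handed in; nothing more can be done
None
```

The carrier is home against the end stop under the bar and leaf spring, as far as the camera and a 20 N push reading show. The arm has moved clear, and the job was handed in at about 11 s of the 40 s limit, with no verdict returned.

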